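Sort loose candles, soap and lip balms into their counter displays

ROBOT

A 6-joint arm with a two-finger parallel gripper is mounted at the origin on a cart in front of the work surface, level with it; the furniture and walls round the work are solid. World frame = base frame: x ahead of the robot, y to its left, z up, the work surface at z = 0. Lengths are in m, angles in rad, forces in N, time in s.
With the tool pointing down it reaches from about 0.425 to 0.95 m from the base axis. Payload 14.7 kg.
Tool frame: the origin (TCP) lies at the very end of the fingers, on their centre line; the grasp point (between the pads) lies 19 mm behind it; z points along the fingers, y is the line along which they close (so a half turn about z gives the same grasp; the last joint's range is limited). The gripper opens to 85 mm and grips with 20 to 120 N. Pads are 22 mm wide; open, the fingers measure 114 mm over their backs; the gripper's body (76 mm by 85 mm) begins 54 mm behind the grasp point. The pads swing forward as they close: fully open they stand 13 mm farther back than shut.
Start: joints at [1.122, 0.48, 1.596, -0, 1.065, -0.047], TCP at [0.254, 0.598, 0.231] pointing down, gripper open.
Joint ranges: [-2.75, 2.75], [-0.82, 2.05], [0.23, 2.67], [-1.56, 4.7], [0.09, 2.69], [-2.92, 2.92]. Speed limits (rad/s): [1.89, 1.89, 2.39, 3.01, 3.01, 3.01].

INTERFACE

Orientations are given as a unit quaternion [x, y, z, w].
In Python, from workcell import telemetry, grab_frame, order, search_frame gives the robot as it stands. The module is installed in compiled form; this text tells all that it offers.
- The arm moves only by the tool jog_arm, never from a script. Its argument "series" is a list of rows, each an object of numbers: "x", "y", "z": the shift along the world's x, y, z normalised to -1 to 1, where 1 is 3 cm; "rx", "ry", "rz": the turn, a rotation vector about the world's x, y, z normalised to -1 to 1, where 1 is 5 degrees; "gripper": the opening, from -1 (shut) to 1 (fully open). In form: [{"x": .., "y": .., "z": .., "rx": .., "ry": .., "rz": .., "gripper": ..}, ...]. A call has exactly 8 rows; each row shifts and turns the commanded pose from where the row before left it; what a row does not reach is not made up. A row lasts 1/12 s, in which the tool goes at most 41.7 mm and 7.16 degrees, less where a joint would pass 70% of its speed; a pose out of reach is approached as far as the arm can. A call with a number of a shift or a turn outside -1 to 1 is refused whole. A call with a gripper value outside its range is refused whole. The fingers move at their own pace and stop on an object; "force" is the grip in N (left out, the last holds). Time passes only in rows, so rows that do not move let the fingers close, or fill a call up. It gives the time, the measured TCP pose, the force, the opening and the grip force at its end, in the units of the state.
- telemetry.observe(): the state, without advancing time (a new reading comes with each control period).
- grab_frame(name): name is "scene" or "top"; returns a dict with "image" (480x640x3 uint8, blue, green, red), "camera_matrix" (3x3 intrinsics, pixels), "R" (3x3) and "t" (3): a world point X has camera coordinates R X + t. Camera axes: x right, y down, z forward; pixel columns grow to the right and rows downward; lengths in m; the calibration is good to about 2 mm. A picture is of the moment at which its call begins. There is no depth.
- order.finish_job(): hands the job in; it is judged then, once.
Trained networks look in the newest picture that a camera, given by its name, has taken for a name from the list of things; names that differ only in an ending like _2 or _b are one class to them, and where a whole thing is asked for, a point or a joint stands for the part that bears it (a point fixed in the world has none). Each returns a list of dicts, best first, with "conf" (0 to 1); they miss things now and then, are a little off and sometimes report something else, mostly with a low value. They report only what shows in the picture. A call takes as long as a camera call.
- search_frame(camera, query): "xy" ([column, row] as shares, 0 to 1, of the picture: columns of its width, rows of its height, amid what is visible of it).
The state is a dict: "time_s": time; "joint_positions": joint angles; "qd": joint speeds; "joint_torque": joint torques, N m; "position": TCP position; "eef_rot": TCP orientation; "wrist_force": force on the tool from outside, world axes, zero at the start; "moment": the same for the moment, N m; "finger_gap": opening from 0.0 (shut) to 1.0 (fully open); "gripper_force": force on a finger pad.
Only numpy, scipy, OpenCV 4.12 (cv2) and the standard library are available. Lean on these libraries where they do the work, as an engineer would, in place of code of your own. Each camera call takes 0.05 s, during which the arm holds its last target. There are 200 camera calls.

TASK

Sort the loose stock on the counter into its wooden displays: lay the two yellow candles in the tray with two long troughs, one in each; lay the small light blue soap box flat in the shallow tray with a single bay; and stand the two lip-balm tubes upright in the narrow stand, one in each square socket. Leave the green jar with the black lid where it stands.

Things in the scene. Friction and masses are not known exactly. Their poses are not given: they have to be found in the camera images.
- candle_tray: Shallow wooden tray with two long parallel troughs, 120 mm (x) by 164 mm (y) by 12 mm high. Fixed on the counter, turned up to 0.2 rad. Origin: centre of its underside; troughs run along y, 44 mm wide and 150 mm long inside, centred at x = -31 and +31 mm, y = 0; floors 4 mm above the counter, walls to 12 mm.
- soap_tray: Shallow wooden tray with one rectangular bay, 90 mm (x) by 120 mm (y) by 12 mm high. Fixed on the counter, turned up to 0.2 rad. Origin: centre of its underside; bay centre at x = y = 0, 76 mm (x) by 106 mm (y) inside. Floor 4 mm above the counter, walls reach 12 mm. The soap box lies with its long side along y.
- balm_stand: Narrow wooden stand with two square sockets, 45 mm (x) by 105 mm (y) by 32 mm high. Fixed on the counter, turned up to 0.2 rad. Origin: centre of its underside; sockets 33 by 33 mm inside, centres at x = 0, y = -30 and +30 mm. Socket floor 4 mm above the counter, walls reach 32 mm; a standing tube sticks out 39 mm.
- candle_a: One of the two candles. Yellow beeswax candle stick lying on the counter, 132 mm long (its y axis), 23 mm wide and 23 mm high, 0.055 kg, turned up to 0.35 rad. Origin: centre of its underside; z up. It does not roll. Pick it across its 23 mm width near the middle. The two candles are alike.
- candle_b: The other candle. Yellow beeswax candle stick lying on the counter, 132 mm long (its y axis), 23 mm wide and 23 mm high, 0.055 kg, turned up to 0.35 rad. Origin: centre of its underside; z up. It does not roll. Pick it across its 23 mm width near the middle. The two candles are alike.
- soap: Small light blue box of soap lying flat, 58 mm (x) by 88 mm (y) by 30 mm high, 0.09 kg, turned up to 0.4 rad. Origin: centre of its underside; z up. Pick it across its 58 mm width.
- balm_a: One of the two tubes. Lip-balm tube standing on its base: white body, yellow cap, 17 mm across and 67 mm high, 0.012 kg. Origin: centre of its base; z up along the tube. Pick it round the cap (the cap is the part from 46 to 67 mm up). The two tubes are alike.
- balm_b: The other tube. Lip-balm tube standing on its base: white body, yellow cap, 17 mm across and 67 mm high, 0.012 kg. Origin: centre of its base; z up along the tube. Pick it round the cap (the cap is the part from 46 to 67 mm up). The two tubes are alike.
- jar: Bystander: round green jar with a black lid, 77 mm across, 84 mm high, loose, 0.24 kg, standing among the goods. Origin: centre of its underside. It is not to be moved. (Pink jars, tins and the other stock round about are fixed and are not part of the job.)

How it is judged:
At the end, for the whole second after the job is handed in: One candle on the floor of each trough and the soap on its tray's floor (centre within 13 mm of the bay's along x and y, lengthwise within 0.35 rad); one balm standing in each socket (within 12 mm, tilt under 0.12 rad); each base within 4 mm of its floor height; all at rest ((((x of candle_a in the frame of candle_tray between -0.044 and -0.018 m and y of candle_a in the frame of candle_tray between -0.013 and 0.013 m and z of candle_a in the frame of candle_tray between 0 and 0.008 m and angle between the y axis of candle_a and the y axis of candle_tray, either way round below 0.35 rad) and (x of candle_b in the frame of candle_tray between 0.018 and 0.044 m and y of candle_b in the frame of candle_tray between -0.013 and 0.013 m and z of candle_b in the frame of candle_tray between 0 and 0.008 m and angle between the y axis of candle_b and the y axis of candle_tray, either way round below 0.35 rad)) or ((x of candle_a in the frame of candle_tray between 0.018 and 0.044 m and y of candle_a in the frame of candle_tray between -0.013 and 0.013 m and z of candle_a in the frame of candle_tray between 0 and 0.008 m and angle between the y axis of candle_a and the y axis of candle_tray, either way round below 0.35 rad) and (x of candle_b in the frame of candle_tray between -0.044 and -0.018 m and y of candle_b in the frame of candle_tray between -0.013 and 0.013 m and z of candle_b in the frame of candle_tray between 0 and 0.008 m and angle between the y axis of candle_b and the y axis of candle_tray, either way round below 0.35 rad))) and x of soap in the frame of soap_tray between -0.013 and 0.013 m and y of soap in the frame of soap_tray between -0.013 and 0.013 m and z of soap in the frame of soap_tray between 0 and 0.008 m and angle between the y axis of soap and the y axis of soap_tray, either way round below 0.35 rad and (((x of balm_a in the frame of balm_stand between -0.012 and 0.012 m and y of balm_a in the frame of balm_stand between -0.042 and -0.018 m and z of balm_a in the frame of balm_stand between 0 and 0.008 m and angle between balm_a's own z axis and vertical below 0.12 rad) and (x of balm_b in the frame of balm_stand between -0.012 and 0.012 m and y of balm_b in the frame of balm_stand between 0.018 and 0.042 m and z of balm_b in the frame of balm_stand between 0 and 0.008 m and angle between balm_b's own z axis and vertical below 0.12 rad)) or ((x of balm_a in the frame of balm_stand between -0.012 and 0.012 m and y of balm_a in the frame of balm_stand between 0.018 and 0.042 m and z of balm_a in the frame of balm_stand between 0 and 0.008 m and angle between balm_a's own z axis and vertical below 0.12 rad) and (x of balm_b in the frame of balm_stand between -0.012 and 0.012 m and y of balm_b in the frame of balm_stand between -0.042 and -0.018 m and z of balm_b in the frame of balm_stand between 0 and 0.008 m and angle between balm_b's own z axis and vertical below 0.12 rad))) and linear speed of each of candle_a, candle_b, soap, balm_a, balm_b below 0.03 m/s); the robot touches nothing.
It fails at once if the green jar is moved more than 20 mm (distance of jar from where it was at the start of the episode above 0.02 m).
It also fails if it takes over 125 s, if anything falls off the work surface, if the arm or the gripper's body presses on something with over 40 N, if the wrist force passes 120 N, or if a joint passes its speed limit or range.

## Working session

There is one attempt and no reset: what is moved stays moved. The work goes in short steps, Python scripts to look and compute and a tool call to move; the robot and the scene stay as the last step left them, time stands still between calls to the robot, and variables do not carry over. Pictures are saved under pics/ and viewed, at most 14 in all, crops included, and the job is handed in when it is done.

Besides the shell and the picture viewer there is one more tool, called in YAML: its name, and indented under it one key for each argument. jog_arm: Moves the arm, as the interface text tells. Scaled input: -1 to 1 covers 3 cm each way for a shift and 5 degrees each way for a turn. Its arguments: {"type":"object","properties":{"series":{"type":"array","items":{"type":"object","properties":{"x":{"type":"number"},"y":{"type":"number"},"z":{"type":"number"},"rx":{"type":"number"},"ry":{"type":"number"},"rz":{"type":"number"},"gripper":{"type":"number"}}}},"force":{"type":"number"}},"required":["series"]}

```bash
mkdir -p pics; ls; python3 - <<'E'
from workcell import telemetry, grab_frame, search_frame
import cv2,pickle
for n in("scene","top"):
    f=grab_frame(n); cv2.imwrite(f"pics/{n}0.png",f["image"]); pickle.dump(f,open(n+"0.pkl","wb"))
    print(n,f["camera_matrix"].tolist(),(-f["R"].T@f["t"]).round(3))
for q in("candle_a","soap","balm_a","jar","candle_tray","soap_tray","balm_stand"):
    print(q,[( [round(a*s) for a,s in zip(d["xy"],(640,480))],round(d["conf"],2)) for d in search_frame("top",q)][:4])
print(telemetry.observe())
E
```

```text
pics
scene [[497.13864547704975, 0.0, 326.9826619026458], [0.0, 497.13864547704975, 244.85510629445142], [0.0, 0.0, 1.0]] [-0.128 -0.63   0.699]
top [[564.9248654982898, 0.0, 317.4354698232181], [0.0, 564.9248654982898, 238.60254582386833], [0.0, 0.0, 1.0]] [0.354 0.002 1.209]
candle_a [([483, 268], 0.97), ([225, 282], 0.93)]
soap [([136, 194], 0.7)]
balm_a []
jar [([285, 270], 0.92)]
candle_tray [([280, 185], 0.74)]
soap_tray [([388, 270], 0.82)]
balm_stand [([132, 269], 0.88)]
{'time_s': 0.45, 'joint_positions': array([ 1.12237974e+00,  4.80280239e-01,  1.59638464e+00,  2.13356361e-05,
        1.06511788e+00, -4.65638074e-02]), 'qd': array([-0.00098562, -0.00030515, -0.0016569 ,  0.00017442,  0.00019341,
        0.00087625]), 'joint_torque': array([-7.63975931e-04, -9.49661422e+01, -4.30260658e+01, -1.08196554e-05,
        3.35220335e-03,  4.41945633e-05]), 'position': array([0.25415244, 0.59817548, 0.23121286]), 'eef_rot': array([ 1.99582232e-01,  9.79881076e-01, -8.98671326e-05, -3.23322381e-05]), 'wrist_force': array([-0.2255869 , -0.29948268, -0.28717969]), 'moment': array([ 0.05373113, -0.02672827, -0.02368074]), 'gripper_force': 0.0, 'finger_gap': 0.9986673142122359}
```

View pics/top0.png

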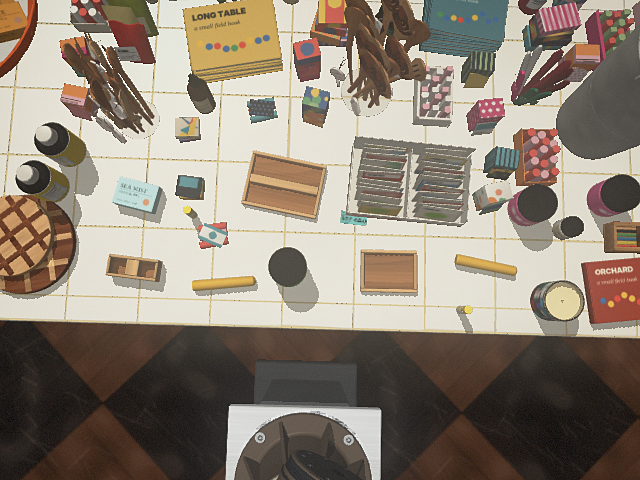

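View pics/scene0.png

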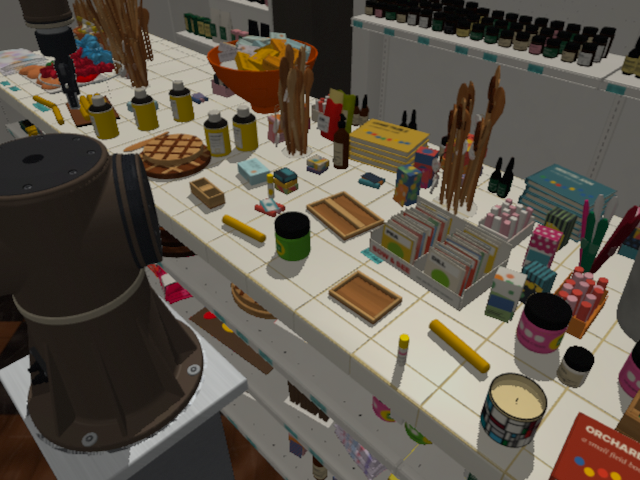

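The top view shows the candles at (225,284) and (486,265), the soap at (137,194), balms at (188,210) and (467,310), and the jar at (287,267). The trays are at (284,185), (389,271) and (134,268). I'll enlarge it for the corners.

```bash
cat > h.py <<'E'
import cv2,numpy as np,pickle
def unproj(f,uv,z):
    K=f["camera_matrix"];d=f["R"].T@np.linalg.inv(K)@np.array([uv[0],uv[1],1.]);c=-f["R"].T@f["t"]
    return c+d*(z-c[2])/d[2]
def crop(img,x0,y0,x1,y1,s,name):
    c=cv2.resize(img[y0:y1,x0:x1],None,fx=s,fy=s,interpolation=cv2.INTER_CUBIC)
    for x in range(-(-x0//20)*20,x1,20): cv2.putText(c,str(x),((x-x0)*s,10),0,.35,(0,0,255),1); cv2.line(c,((x-x0)*s,12),((x-x0)*s,18),(0,0,255),1)
    for y in range(-(-y0//20)*20,y1,20): cv2.putText(c,str(y),(0,(y-y0)*s),0,.35,(0,0,255),1)
    cv2.imwrite(name,c)
E
python3 - <<'E'
from h import *
f=pickle.load(open("top0.pkl","rb"));im=f["image"]
crop(im,100,145,340,305,3,"pics/c1.png"); crop(im,340,240,530,330,4,"pics/c2.png")
hsv=cv2.cvtColor(im,cv2.COLOR_BGR2HSV)
def seg(lo,hi,box,zs):
    x0,y0,x1,y1=box;m=cv2.inRange(hsv[y0:y1,x0:x1],lo,hi)
    n,l,st,c=cv2.connectedComponentsWithStats(m);i=1+np.argmax(st[1:,4])
    p=np.argwhere(l==i)[:,::-1]+[x0,y0]
    w=np.array([unproj(f,q,zs)[:2] for q in p],np.float32)
    r=cv2.minAreaRect(w);print(box,st[i,4],"cen",np.round(r[0],4),"sz",np.round(r[1],4),"ang",round(r[2],1), np.round(cv2.boxPoints(r),3).tolist())
    return m
print("candles");seg((12,120,80),(30,255,255),(185,265,265,300),.02);seg((12,120,80),(30,255,255),(445,245,525,285),.02)
print("balms");seg((20,100,80),(35,255,255),(175,195,200,222),.067);seg((20,100,80),(35,255,255),(452,298,480,320),.067)
print("wood")
for b,z in(((235,145,332,225),.012),((355,245,425,300),.012),((100,250,168,288),.032)): seg((5,60,50),(20,255,255),b,z)
print("soap");seg((80,25,120),(110,255,255),(105,170,168,220),.03)
E
```

```text
candles
(185, 265, 265, 300) 611 cen [0.4013 0.1787] sz [0.0213 0.1302] ang 6.1 [[0.3840000033378601, 0.24199999868869781], [0.39800000190734863, 0.11299999803304672], [0.4189999997615814, 0.11500000208616257], [0.4050000011920929, 0.24500000476837158]]
(445, 245, 525, 285) 589 cen [ 0.4561 -0.374 ] sz [0.132 0.021] ang 79.6 [[0.4339999854564667, -0.43700000643730164], [0.45399999618530273, -0.4410000145435333], [0.4779999852180481, -0.3109999895095825], [0.4580000042915344, -0.3070000112056732]]
balms
(175, 195, 200, 222) 59 cen [0.5451 0.2526] sz [0.0196 0.0154] ang 29.1 [[0.5329999923706055, 0.2549999952316284], [0.5400000214576721, 0.2409999966621399], [0.5569999814033508, 0.25099998712539673], [0.550000011920929, 0.2639999985694885]]
(452, 298, 480, 320) 68 cen [ 0.3607 -0.3202] sz [0.014  0.0184] ang 1.7 [[0.3529999852180481, -0.3109999895095825], [0.3540000021457672, -0.33000001311302185], [0.36800000071525574, -0.32899999618530273], [0.367000013589859, -0.3109999895095825]]
wood
(235, 145, 332, 225) 4148 cen [0.618  0.0601] sz [0.1636 0.1218] ang 79.8 [[0.5440000295639038, -0
[... 195 characters left out ...]
85] sz [0.0897 0.1189] ang 0.4 [[0.3930000066757202, -0.10899999737739563], [0.39399999380111694, -0.2280000001192093], [0.48399999737739563, -0.2280000001192093], [0.4830000102519989, -0.10899999737739563]]
(100, 250, 168, 288) 1141 cen [0.4276 0.3638] sz [0.1119 0.0449] ang 84.6 [[0.4000000059604645, 0.3100000023841858], [0.4449999928474426, 0.3059999942779541], [0.45500001311302185, 0.4169999957084656], [0.41100001335144043, 0.421999990940094]]
soap
(105, 170, 168, 220) 1040 cen [0.5827 0.3714] sz [0.0865 0.0573] ang 77.3 [[0.5450000166893005, 0.335999995470047], [0.6010000109672546, 0.3230000138282776], [0.6200000047683716, 0.40700000524520874], [0.5640000104904175, 0.41999998688697815]]
```

View pics/c1.png

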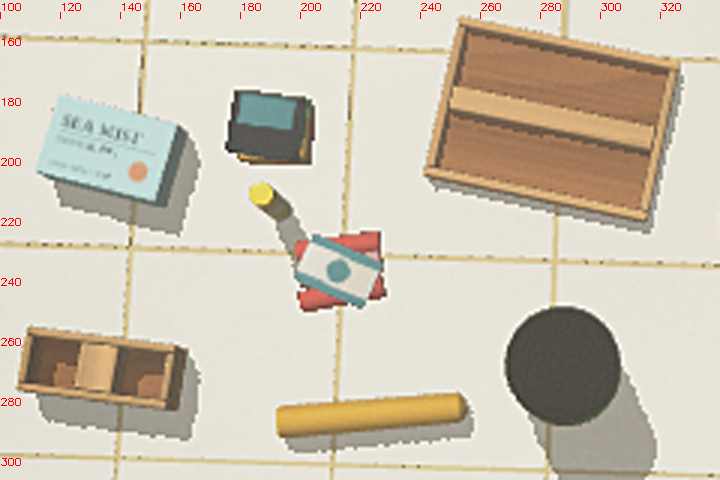

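View pics/c2.png

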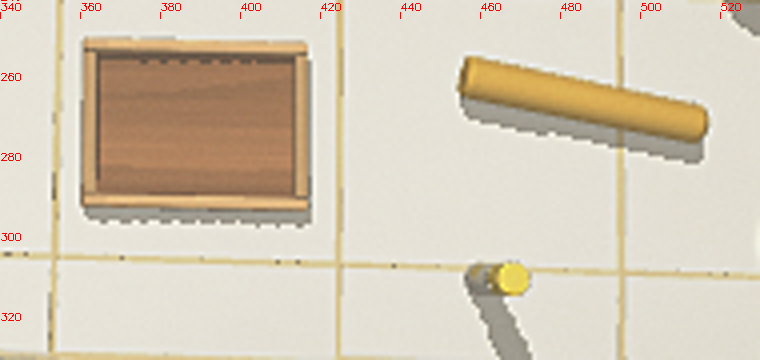

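The crops confirm the sizes of the candles, the trays and the soap. In full-image pixels, the stand's top corners are about (109,254), (157,260), (156,280) and (107,274), and the cap tops are at (187,209.3) and (468.5,309.5). I'll compute the targets and a delta helper.

```bash
cat >> h.py <<'E'
def delta(x,y,z,ang):
    from workcell import telemetry
    from scipy.spatial.transform import Rotation as R
    s=telemetry.observe();yv=R.from_quat(s["eef_rot"]).as_matrix()[:,1];a=np.degrees(np.arctan2(yv[1],yv[0]))
    d=(ang-a+90)%180-90
    print("t",round(s["time_s"],1),"pos",s["position"].round(4),"closing",round(a,1),"units xyz",((np.array([x,y,z])-s["position"])/.03).round(2),"rz units",round(d/5,2),"gap",round(s["finger_gap"],3),"F",s["wrist_force"].round(1))
E
python3 - <<'E'
from h import *
f=pickle.load(open("top0.pkl","rb"))
print("stand",[unproj(f,p,.032)[:2].round(4).tolist() for p in((109,253.7),(157.3,260),(156,280),(106.7,274.3))])
for p in((187,209.3),(468.5,309.5)): print("balm",unproj(f,p,.067).round(4))
print("jar",unproj(f,(287.5,267),.084).round(3))
print("boxes",[unproj(f,p,.03)[:2].round(3).tolist() for p in((178,175),(204,200),(178,197),(199,226),(204,224),(226,222))])
delta(.545,.253,.12,90)
g=pickle.load(open("scene0.pkl","rb"));P=lambda X:(lambda c:(g["camera_matrix"]@c/c[2])[:2].round(1))(g["R"]@np.array(X)+g["t"])
print(P((.545,.253,.067)),P((.3605,-.32,.067)),P((.3605,-.32,0)))
E
```

```text
stand [[0.4544, 0.4163], [0.4443, 0.3156], [0.4028, 0.3157], [0.4115, 0.4179]]
balm [0.5472 0.2526 0.067 ]
balm [ 0.3608 -0.3242  0.067 ]
jar [0.434 0.043 0.084]
boxes [[0.627, 0.284], [0.575, 0.226], [0.579, 0.281], [0.519, 0.234], [0.523, 0.223], [0.529, 0.177]]
t 0.5 pos [0.2542 0.5982 0.2312] closing 67.0 units xyz [  9.69 -11.51  -3.71] rz units 4.61 gap 0.999 F [-0.2 -0.3 -0.3]
[268.9 174.6] [402.4 335.6] [398.8 361.3]
```

jog_arm:
  series:
    - {"x":0.8,"y":-0.95,"rz":0.6,"gripper":-0.1}
    - {"x":0.8,"y":-0.95,"rz":0.6,"gripper":-0.1}
    - {"x":0.8,"y":-0.95,"rz":0.6,"gripper":-0.1}
    - {"x":0.8,"y":-0.95,"rz":0.6,"gripper":-0.1}
    - {"x":0.8,"y":-0.95,"rz":0.6,"gripper":-0.1}
    - {"x":0.8,"y":-0.95,"rz":0.6,"gripper":-0.1}
    - {"x":0.8,"y":-0.95,"rz":0.6,"gripper":-0.1}
    - {"x":0.8,"y":-0.95,"rz":0.4,"gripper":-0.1}
  force: 25

```text
$.series[0]: bad value
```

jog_arm:
  series:
    - {"x":0.8,"y":-0.95,"gripper":-0.1}
    - {"x":0.8,"y":-0.95,"gripper":-0.1}
    - {"x":0.8,"y":-0.95,"gripper":-0.1}
    - {"x":0.8,"y":-0.95,"gripper":-0.1}
    - {"z":-0.9,"gripper":-0.1}
    - {"z":-0.9,"gripper":-0.1}
    - {"z":-0.9,"gripper":-0.1}
    - {"gripper":-0.1}

```text
$.series[0]: bad value
```

```bash
python3 -c "
from h import *
delta(.546,.2526,.037,90)"
```

```text
t 0.5 pos [0.2542 0.5982 0.2312] closing 67.0 units xyz [  9.73 -11.52  -6.47] rz units 4.61 gap 0.999 F [-0.2 -0.3 -0.3]
```

jog_arm:
  series:
    - {"x":0.8,"y":-0.95,"z":0,"rx":0,"ry":0,"rz":0.6,"gripper":-0.1}
    - {"x":0.8,"y":-0.95,"z":0,"rx":0,"ry":0,"rz":0.6,"gripper":-0.1}
    - {"x":0.8,"y":-0.95,"z":0,"rx":0,"ry":0,"rz":0.6,"gripper":-0.1}
    - {"x":0.8,"y":-0.95,"z":0,"rx":0,"ry":0,"rz":0.6,"gripper":-0.1}
    - {"x":0.8,"y":-0.95,"z":0,"rx":0,"ry":0,"rz":0.6,"gripper":-0.1}
    - {"x":0.8,"y":-0.95,"z":0,"rx":0,"ry":0,"rz":0.6,"gripper":-0.1}
    - {"x":0.8,"y":-0.95,"z":0,"rx":0,"ry":0,"rz":0.6,"gripper":-0.1}
    - {"x":0.8,"y":-0.95,"z":0,"rx":0,"ry":0,"rz":0.4,"gripper":-0.1}
  force: 25

```text
time_s: 1.12
position: [0.4471, 0.3687, 0.2315]
eef_rot: [-0.001, 1.0, 0.0, 0.0]
wrist_force: [0.2, 0.9, -0.1]
finger_gap: 0.451
gripper_force: 0.0
```

jog_arm:
  series:
    - {"x":0.8,"y":-0.95,"z":0,"rx":0,"ry":0,"rz":0,"gripper":-0.1}
    - {"x":0.8,"y":-0.95,"z":0,"rx":0,"ry":0,"rz":0,"gripper":-0.1}
    - {"x":0.8,"y":-0.95,"z":0,"rx":0,"ry":0,"rz":0,"gripper":-0.1}
    - {"x":0.8,"y":-0.95,"z":0,"rx":0,"ry":0,"rz":0,"gripper":-0.1}
    - {"x":0,"y":0,"z":-0.9,"rx":0,"ry":0,"rz":0,"gripper":-0.1}
    - {"x":0,"y":0,"z":-0.9,"rx":0,"ry":0,"rz":0,"gripper":-0.1}
    - {"x":0,"y":0,"z":-0.9,"rx":0,"ry":0,"rz":0,"gripper":-0.1}
    - {"x":0,"y":0,"z":0,"rx":0,"ry":0,"rz":0,"gripper":-0.1}

```text
time_s: 1.78
position: [0.5398, 0.2548, 0.1459]
eef_rot: [0.001, 1.0, -0.001, -0.003]
wrist_force: [-2.2, -1.5, -1.1]
finger_gap: 0.45
gripper_force: 0.0
```

```bash
python3 -c "
from h import *
delta(.546,.2526,.037,90)"
```

```text
t 1.8 pos [0.5398 0.2548 0.1459] closing 89.9 units xyz [ 0.21 -0.07 -3.63] rz units 0.01 gap 0.45 F [-2.2 -1.5 -1.1]
```

jog_arm:
  series:
    - {"x":0.13,"y":-0.12,"z":-0.3,"rx":0,"ry":0,"rz":0,"gripper":-0.1}
    - {"x":0,"y":0,"z":-0.7,"rx":0,"ry":0,"rz":0,"gripper":-0.1}
    - {"x":0,"y":0,"z":-0.7,"rx":0,"ry":0,"rz":0,"gripper":-0.1}
    - {"x":0,"y":0,"z":-0.5,"rx":0,"ry":0,"rz":0,"gripper":-0.1}
    - {"x":0,"y":0,"z":-0.3,"rx":0,"ry":0,"rz":0,"gripper":-0.1}
    - {"x":0,"y":0,"z":0,"rx":0,"ry":0,"rz":0,"gripper":-0.1}
    - {"x":0,"y":0,"z":0,"rx":0,"ry":0,"rz":0,"gripper":-0.1}
    - {"x":0,"y":0,"z":0,"rx":0,"ry":0,"rz":0,"gripper":-0.1}

```text
time_s: 2.45
position: [0.547, 0.253, 0.0767]
eef_rot: [0.0, 1.0, 0.0, 0.001]
wrist_force: [-0.9, 0.3, -0.3]
finger_gap: 0.451
gripper_force: 0.0
```

```bash
python3 -c "
from h import *
from workcell import grab_frame
f=grab_frame('scene');crop(f['image'],200,110,340,260,4,'pics/s1.png')
delta(.546,.2526,.037,90)"
```

```text
t 2.5 pos [0.547  0.253  0.0767] closing 90.0 units xyz [-0.03 -0.01 -1.32] rz units 0.0 gap 0.45 F [ 0.  -0.1  0.1]
```

View pics/s1.png

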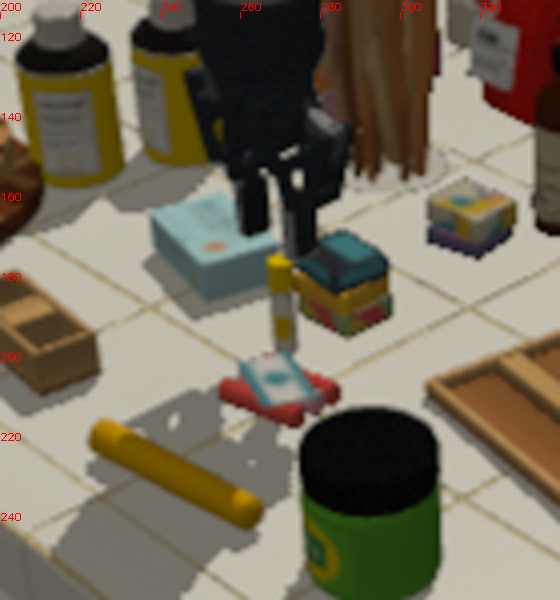

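The fingers straddle the cap at about (269,175), and the neighbouring boxes are clear. I'll descend, grip and lift.

jog_arm:
  series:
    - {"x":-0.03,"y":0,"z":-0.5,"rx":0,"ry":0,"rz":0,"gripper":-0.1}
    - {"x":0,"y":0,"z":-0.5,"rx":0,"ry":0,"rz":0,"gripper":-0.1}
    - {"x":0,"y":0,"z":-0.3,"rx":0,"ry":0,"rz":0,"gripper":-0.1}
    - {"x":0,"y":0,"z":0,"rx":0,"ry":0,"rz":0,"gripper":-0.1}
    - {"x":0,"y":0,"z":0,"rx":0,"ry":0,"rz":0,"gripper":-1}
    - {"x":0,"y":0,"z":0,"rx":0,"ry":0,"rz":0,"gripper":-1}
    - {"x":0,"y":0,"z":0,"rx":0,"ry":0,"rz":0,"gripper":-1}
    - {"x":0,"y":0,"z":0,"rx":0,"ry":0,"rz":0,"gripper":-1}

```text
time_s: 3.17
position: [0.5457, 0.2528, 0.0371]
eef_rot: [0.0, 1.0, 0.0, 0.001]
wrist_force: [-0.4, 0.4, 2.4]
finger_gap: 0.188
gripper_force: 25.5
```

jog_arm:
  series:
    - {"x":0,"y":0,"z":0,"rx":0,"ry":0,"rz":0,"gripper":-1}
    - {"x":0,"y":0,"z":0.5,"rx":0,"ry":0,"rz":0,"gripper":-1}
    - {"x":0,"y":0,"z":0.9,"rx":0,"ry":0,"rz":0,"gripper":-1}
    - {"x":0,"y":0,"z":0.9,"rx":0,"ry":0,"rz":0,"gripper":-1}
    - {"x":0,"y":0,"z":0.6,"rx":0,"ry":0,"rz":0,"gripper":-1}
    - {"x":0,"y":0,"z":0,"rx":0,"ry":0,"rz":0,"gripper":-1}
    - {"x":0,"y":0,"z":0,"rx":0,"ry":0,"rz":0,"gripper":-1}
    - {"x":0,"y":0,"z":0,"rx":0,"ry":0,"rz":0,"gripper":-1}

```text
time_s: 3.83
position: [0.5448, 0.2525, 0.1229]
eef_rot: [0.0, 1.0, -0.0, -0.0]
wrist_force: [-0.2, -0.2, -1.0]
finger_gap: 0.187
gripper_force: 25.4
```

```bash
python3 -c "
from h import *
delta(.4308,.3947,.12,90)"
```

```text
t 3.8 pos [0.5448 0.2525 0.1229] closing 90.0 units xyz [-3.8   4.74 -0.1 ] rz units 0.0 gap 0.187 F [-0.2 -0.2 -1. ]
```

jog_arm:
  series:
    - {"x":-0.4,"y":0.5,"z":0,"rx":0,"ry":0,"rz":0,"gripper":-1}
    - {"x":-0.8,"y":1.0,"z":0,"rx":0,"ry":0,"rz":0,"gripper":-1}
    - {"x":-0.8,"y":1.0,"z":0,"rx":0,"ry":0,"rz":0,"gripper":-1}
    - {"x":-0.8,"y":1.0,"z":0,"rx":0,"ry":0,"rz":0,"gripper":-1}
    - {"x":-0.6,"y":0.74,"z":0,"rx":0,"ry":0,"rz":0,"gripper":-1}
    - {"x":-0.4,"y":0.5,"z":0,"rx":0,"ry":0,"rz":0,"gripper":-1}
    - {"x":0,"y":0,"z":0,"rx":0,"ry":0,"rz":0,"gripper":-1}
    - {"x":0,"y":0,"z":0,"rx":0,"ry":0,"rz":0,"gripper":-1}

```text
time_s: 4.5
position: [0.43, 0.3951, 0.1222]
eef_rot: [-0.001, 1.0, -0.001, -0.001]
wrist_force: [1.1, 0.3, 0.8]
finger_gap: 0.182
gripper_force: 25.4
```

```bash
python3 -c "
from h import *
from workcell import grab_frame
f=grab_frame('top');crop(f['image'],90,230,190,310,6,'pics/t2.png')
delta(.4308,.3947,.042,90)"
```

```text
t 4.5 pos [0.4307 0.3945 0.1223] closing 90.0 units xyz [ 0.    0.01 -2.68] rz units -0.01 gap 0.179 F [ 0.3 -0.2 -0.2]
```

View pics/t2.png

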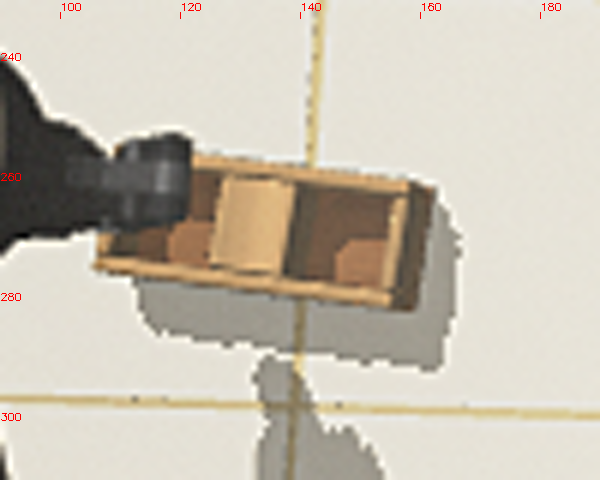

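The stand lies where I computed it and the gripper is above its left socket. I'll lower the tube, release it and lift.

jog_arm:
  series:
    - {"x":0,"y":0,"z":-0.5,"rx":0,"ry":0,"rz":0,"gripper":-1}
    - {"x":0,"y":0,"z":-0.7,"rx":0,"ry":0,"rz":0,"gripper":-1}
    - {"x":0,"y":0,"z":-0.7,"rx":0,"ry":0,"rz":0,"gripper":-1}
    - {"x":0,"y":0,"z":-0.5,"rx":0,"ry":0,"rz":0,"gripper":-1}
    - {"x":0,"y":0,"z":-0.29,"rx":0,"ry":0,"rz":0,"gripper":-1}
    - {"x":0,"y":0,"z":0,"rx":0,"ry":0,"rz":0,"gripper":-1}
    - {"x":0,"y":0,"z":0,"rx":0,"ry":0,"rz":0,"gripper":-1}
    - {"x":0,"y":0,"z":0,"rx":0,"ry":0,"rz":0,"gripper":-0.4}

```text
time_s: 5.22
position: [0.4317, 0.3945, 0.0428]
eef_rot: [0.001, 1.0, 0.0, 0.0]
wrist_force: [0.4, -1.0, 0.3]
finger_gap: 0.292
gripper_force: 0.0
```

jog_arm:
  series:
    - {"x":0,"y":0,"z":0,"rx":0,"ry":0,"rz":0,"gripper":-0.3}
    - {"x":0,"y":0,"z":0,"rx":0,"ry":0,"rz":0,"gripper":-0.3}
    - {"x":0,"y":0,"z":0.5,"rx":0,"ry":0,"rz":0,"gripper":-0.3}
    - {"x":0,"y":0,"z":1,"rx":0,"ry":0,"rz":0,"gripper":-0.3}
    - {"x":0,"y":0,"z":1,"rx":0,"ry":0,"rz":0,"gripper":-0.3}
    - {"x":0,"y":-0.5,"z":1,"rx":0,"ry":0,"rz":-1,"gripper":0}
    - {"x":0,"y":-1,"z":0.5,"rx":0,"ry":0,"rz":-1,"gripper":0}
    - {"x":0,"y":-1,"z":0,"rx":0,"ry":0,"rz":-1,"gripper":0}

```text
time_s: 5.88
position: [0.4328, 0.3208, 0.1664]
eef_rot: [0.132, 0.991, 0.002, 0.002]
wrist_force: [1.5, -0.5, -0.8]
finger_gap: 0.497
gripper_force: 0.0
```

```bash
python3 -c "
from h import *
from workcell import grab_frame
f=grab_frame('top');crop(f['image'],90,230,190,310,6,'pics/t3.png')
delta(.361,-.322,.15,60)"
```

```text
t 5.9 pos [0.4309 0.3152 0.1646] closing 74.4 units xyz [ -2.33 -21.24  -0.49] rz units -2.87 gap 0.499 F [-0.8 -4.4 -0.5]
```

View pics/t3.png

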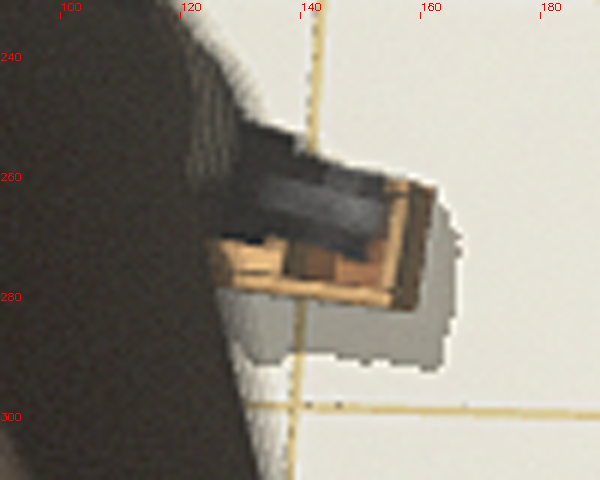

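jog_arm:
  series:
    - {"x":0.5,"y":-0.8,"z":0,"rx":0,"ry":0,"rz":-0.9,"gripper":0}
    - {"x":0.5,"y":-1,"z":0,"rx":0,"ry":0,"rz":-0.9,"gripper":0}
    - {"x":0.5,"y":-1,"z":0,"rx":0,"ry":0,"rz":-0.9,"gripper":0}
    - {"x":0.3,"y":-1,"z":0,"rx":0,"ry":0,"rz":-0.9,"gripper":0}
    - {"x":0,"y":-1,"z":0,"rx":0,"ry":0,"rz":-0.9,"gripper":0}
    - {"x":0,"y":-1,"z":0,"rx":0,"ry":0,"rz":-0.9,"gripper":0}
    - {"x":0,"y":-1,"z":0,"rx":0,"ry":0,"rz":-0.9,"gripper":0}
    - {"x":0,"y":-1,"z":0,"rx":0,"ry":0,"rz":-0.9,"gripper":0}

```text
time_s: 6.6
position: [0.485, 0.0844, 0.1629]
eef_rot: [0.432, 0.902, 0.0, 0.0]
wrist_force: [0.6, -0.7, -0.3]
finger_gap: 0.5
gripper_force: 0.0
```

jog_arm:
  series:
    - {"x":0,"y":-1,"z":0,"rx":0,"ry":0,"rz":-0.9,"gripper":0}
    - {"x":0,"y":-1,"z":0,"rx":0,"ry":0,"rz":-0.9,"gripper":0}
    - {"x":0,"y":-1,"z":0,"rx":0,"ry":0,"rz":-0.9,"gripper":0}
    - {"x":0,"y":-1,"z":0,"rx":0,"ry":0,"rz":-0.9,"gripper":0}
    - {"x":0,"y":-1,"z":0,"rx":0,"ry":0,"rz":-0.9,"gripper":0}
    - {"x":-0.3,"y":-1,"z":0,"rx":0,"ry":0,"rz":-0.9,"gripper":0}
    - {"x":-0.3,"y":-1,"z":0,"rx":0,"ry":0,"rz":-0.9,"gripper":0}
    - {"x":-0.4,"y":-1,"z":0,"rx":0,"ry":0,"rz":-0.9,"gripper":0}

```text
time_s: 7.27
position: [0.4551, -0.1557, 0.1629]
eef_rot: [0.69, 0.724, 0.0, 0.0]
wrist_force: [0.0, -0.8, -0.0]
finger_gap: 0.497
gripper_force: 0.0
```

jog_arm:
  series:
    - {"x":-0.5,"y":-1,"z":0,"rx":0,"ry":0,"rz":-0.9,"gripper":0}
    - {"x":-0.5,"y":-1,"z":0,"rx":0,"ry":0,"rz":-0.9,"gripper":0}
    - {"x":-0.5,"y":-1,"z":0,"rx":0,"ry":0,"rz":-0.6,"gripper":0}
    - {"x":-0.5,"y":-1,"z":0,"rx":0,"ry":0,"rz":0,"gripper":0}
    - {"x":-0.5,"y":-0.8,"z":-0.6,"rx":0,"ry":0,"rz":0,"gripper":0}
    - {"x":-0.5,"y":-0.4,"z":-0.6,"rx":0,"ry":0,"rz":0,"gripper":0}
    - {"x":0,"y":0,"z":-0.6,"rx":0,"ry":0,"rz":0,"gripper":0}
    - {"x":0,"y":0,"z":0,"rx":0,"ry":0,"rz":0,"gripper":0}

```text
time_s: 7.93
position: [0.3632, -0.3098, 0.1065]
eef_rot: [0.761, 0.648, -0.0, -0.002]
wrist_force: [-1.0, 0.1, -0.9]
finger_gap: 0.499
gripper_force: 0.0
```

```bash
python3 -c "
from h import *
from workcell import grab_frame
f=grab_frame('top');crop(f['image'],90,230,190,310,4,'pics/t4.png')
delta(.361,-.322,.037,-10)"
```

```text
t 8.0 pos [ 0.3641 -0.3097  0.1078] closing -9.1 units xyz [-0.1  -0.41 -2.36] rz units -0.18 gap 0.499 F [0.3 0.5 0.4]
```

View pics/t4.png

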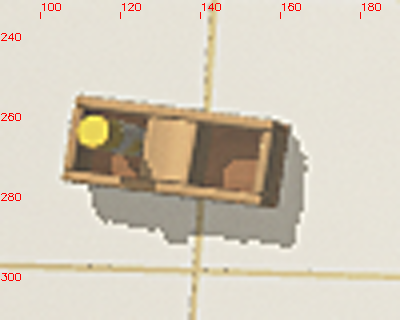

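The first tube stands in the left socket, with its cap at about (113,263). Now the second tube.

jog_arm:
  series:
    - {"x":-0.1,"y":-0.41,"z":-0.3,"rx":0,"ry":0,"rz":-0.2,"gripper":0}
    - {"x":0,"y":0,"z":-0.3,"rx":0,"ry":0,"rz":0,"gripper":0}
    - {"x":0,"y":0,"z":-0.6,"rx":0,"ry":0,"rz":0,"gripper":0}
    - {"x":0,"y":0,"z":-0.6,"rx":0,"ry":0,"rz":0,"gripper":0}
    - {"x":0,"y":0,"z":-0.4,"rx":0,"ry":0,"rz":0,"gripper":0}
    - {"x":0,"y":0,"z":-0.15,"rx":0,"ry":0,"rz":0,"gripper":0}
    - {"x":0,"y":0,"z":0,"rx":0,"ry":0,"rz":0,"gripper":0}
    - {"x":0,"y":0,"z":0,"rx":0,"ry":0,"rz":0,"gripper":-1}

```text
time_s: 8.65
position: [0.3626, -0.3225, 0.0384]
eef_rot: [0.766, 0.643, 0.0, 0.0]
wrist_force: [0.1, 0.2, -0.3]
finger_gap: 0.373
gripper_force: 0.0
```

jog_arm:
  series:
    - {"x":0,"y":0,"z":0,"rx":0,"ry":0,"rz":0,"gripper":-1}
    - {"x":0,"y":0,"z":0,"rx":0,"ry":0,"rz":0,"gripper":-1}
    - {"x":0,"y":0,"z":0,"rx":0,"ry":0,"rz":0,"gripper":-1}
    - {"x":0,"y":0,"z":0,"rx":0,"ry":0,"rz":0,"gripper":-1}
    - {"x":0,"y":0,"z":0,"rx":0,"ry":0,"rz":0,"gripper":-1}
    - {"x":0,"y":0,"z":0.5,"rx":0,"ry":0,"rz":0,"gripper":-1}
    - {"x":0,"y":0,"z":1,"rx":0,"ry":0,"rz":0,"gripper":-1}
    - {"x":0,"y":0,"z":1,"rx":0,"ry":0,"rz":0,"gripper":-1}

```text
time_s: 9.32
position: [0.3615, -0.3218, 0.1135]
eef_rot: [0.766, 0.643, -0.0, -0.001]
wrist_force: [0.7, 0.6, 0.7]
finger_gap: 0.184
gripper_force: 24.6
```

```bash
python3 -c "
from h import *
from workcell import grab_frame
delta(.4252,.3349,.17,-10)"
```

```text
t 9.3 pos [ 0.3615 -0.3218  0.1135] closing -10.0 units xyz [ 2.12 21.89  1.88] rz units 0.0 gap 0.184 F [0.7 0.6 0.7]
```

jog_arm:
  series:
    - {"x":0.5,"y":0.3,"z":1,"rx":0,"ry":0,"rz":0,"gripper":-1}
    - {"x":0.5,"y":0.8,"z":0.9,"rx":0,"ry":0,"rz":0,"gripper":-1}
    - {"x":0.5,"y":1,"z":0,"rx":0,"ry":0,"rz":0,"gripper":-1}
    - {"x":0.5,"y":1,"z":0,"rx":0,"ry":0,"rz":0,"gripper":-1}
    - {"x":0.5,"y":1,"z":0,"rx":0,"ry":0,"rz":0,"gripper":-1}
    - {"x":0.5,"y":1,"z":0,"rx":0,"ry":0,"rz":0,"gripper":-1}
    - {"x":0.5,"y":1,"z":0,"rx":0,"ry":0,"rz":0,"gripper":-1}
    - {"x":0.5,"y":1,"z":0,"rx":0,"ry":0,"rz":0,"gripper":-1}

```text
time_s: 9.98
position: [0.4826, -0.1079, 0.1705]
eef_rot: [0.766, 0.643, 0.0, 0.0]
wrist_force: [-0.4, -0.9, 0.2]
finger_gap: 0.184
gripper_force: 24.6
```

jog_arm:
  series:
    - {"x":0,"y":1,"z":0,"rx":0,"ry":0,"rz":0,"gripper":-1}
    - {"x":0,"y":1,"z":0,"rx":0,"ry":0,"rz":0,"gripper":-1}
    - {"x":0,"y":1,"z":0,"rx":0,"ry":0,"rz":0,"gripper":-1}
    - {"x":0,"y":1,"z":0,"rx":0,"ry":0,"rz":0,"gripper":-1}
    - {"x":0,"y":1,"z":0,"rx":0,"ry":0,"rz":0,"gripper":-1}
    - {"x":0,"y":1,"z":0,"rx":0,"ry":0,"rz":0,"gripper":-1}
    - {"x":0,"y":1,"z":0,"rx":0,"ry":0,"rz":0,"gripper":-1}
    - {"x":-0.3,"y":1,"z":0,"rx":0,"ry":0,"rz":0,"gripper":-1}

```text
time_s: 10.65
position: [0.4742, 0.1321, 0.1705]
eef_rot: [0.766, 0.643, 0.001, 0.0]
wrist_force: [0.3, -0.1, 0.4]
finger_gap: 0.19
gripper_force: 24.6
```

jog_arm:
  series:
    - {"x":-0.3,"y":1,"z":0,"rx":0,"ry":0,"rz":0,"gripper":-1}
    - {"x":-0.3,"y":1,"z":0,"rx":0,"ry":0,"rz":0,"gripper":-1}
    - {"x":-0.3,"y":1,"z":0,"rx":0,"ry":0,"rz":0,"gripper":-1}
    - {"x":-0.3,"y":1,"z":0,"rx":0,"ry":0,"rz":0,"gripper":-1}
    - {"x":-0.3,"y":1,"z":0,"rx":0,"ry":0,"rz":0,"gripper":-1}
    - {"x":-0.1,"y":0.8,"z":-0.3,"rx":0,"ry":0,"rz":0,"gripper":-1}
    - {"x":0,"y":0,"z":-0.5,"rx":0,"ry":0,"rz":0,"gripper":-1}
    - {"x":0,"y":0,"z":-0.2,"rx":0,"ry":0,"rz":0,"gripper":-1}

```text
time_s: 11.32
position: [0.4243, 0.3054, 0.1391]
eef_rot: [0.765, 0.644, -0.0, -0.0]
wrist_force: [-0.6, -1.1, -0.6]
finger_gap: 0.188
gripper_force: 24.6
```

```bash
python3 -c "
from h import *
from workcell import grab_frame
delta(.4252,.3349,.044,-10)"
```

```text
t 11.3 pos [0.4243 0.3054 0.1391] closing -9.9 units xyz [ 0.03  0.98 -3.17] rz units -0.02 gap 0.188 F [-0.6 -1.1 -0.6]
```

jog_arm:
  series:
    - {"x":0.03,"y":0.5,"z":0,"rx":0,"ry":0,"rz":0,"gripper":-1}
    - {"x":0,"y":0.48,"z":0,"rx":0,"ry":0,"rz":0,"gripper":-1}
    - {"x":0,"y":0,"z":-0.2,"rx":0,"ry":0,"rz":0,"gripper":-1}
    - {"x":0,"y":0,"z":-0.5,"rx":0,"ry":0,"rz":0,"gripper":-1}
    - {"x":0,"y":0,"z":-0.8,"rx":0,"ry":0,"rz":0,"gripper":-1}
    - {"x":0,"y":0,"z":-0.8,"rx":0,"ry":0,"rz":0,"gripper":-1}
    - {"x":0,"y":0,"z":-0.6,"rx":0,"ry":0,"rz":0,"gripper":-1}
    - {"x":0,"y":0,"z":-0.3,"rx":0,"ry":0,"rz":0,"gripper":-1}

```text
time_s: 11.98
position: [0.4256, 0.3333, 0.0424]
eef_rot: [0.766, 0.642, -0.001, -0.0]
wrist_force: [-5.6, -0.6, 34.8]
finger_gap: 0.186
gripper_force: 28.9
```

jog_arm:
  series:
    - {"x":0,"y":0,"z":0,"rx":0,"ry":0,"rz":0,"gripper":-1}
    - {"x":0,"y":0,"z":0,"rx":0,"ry":0,"rz":0,"gripper":-1}
    - {"x":0,"y":0,"z":0,"rx":0,"ry":0,"rz":0,"gripper":-0.3}
    - {"x":0,"y":0,"z":0,"rx":0,"ry":0,"rz":0,"gripper":-0.3}
    - {"x":0,"y":0,"z":0.5,"rx":0,"ry":0,"rz":0,"gripper":-0.3}
    - {"x":0,"y":0,"z":1,"rx":0,"ry":0,"rz":0,"gripper":-0.3}
    - {"x":0,"y":0,"z":1,"rx":0,"ry":0,"rz":0,"gripper":-0.3}
    - {"x":0,"y":0,"z":1,"rx":0,"ry":0,"rz":0,"gripper":1}

```text
time_s: 12.65
position: [0.426, 0.3338, 0.1509]
eef_rot: [0.766, 0.643, 0.0, 0.0]
wrist_force: [1.1, 0.5, 0.3]
finger_gap: 0.476
gripper_force: 0.0
```

```bash
python3 -c "
from h import *
from workcell import grab_frame
delta(.5827,.3714,.10,-12.7)"
```

```text
t 12.7 pos [0.426  0.3338 0.1509] closing -10.0 units xyz [ 5.22  1.25 -1.7 ] rz units -0.54 gap 0.476 F [1.1 0.5 0.3]
```

jog_arm:
  series:
    - {"x":0.6,"y":0.2,"z":0,"rx":0,"ry":0,"rz":-0.5,"gripper":1}
    - {"x":1,"y":0.25,"z":0,"rx":0,"ry":0,"rz":0,"gripper":1}
    - {"x":1,"y":0.25,"z":0,"rx":0,"ry":0,"rz":0,"gripper":1}
    - {"x":1,"y":0.25,"z":-0.5,"rx":0,"ry":0,"rz":0,"gripper":1}
    - {"x":1,"y":0.2,"z":-0.5,"rx":0,"ry":0,"rz":0,"gripper":1}
    - {"x":0.6,"y":0.1,"z":-0.7,"rx":0,"ry":0,"rz":0,"gripper":1}
    - {"x":0,"y":0,"z":0,"rx":0,"ry":0,"rz":0,"gripper":1}
    - {"x":0,"y":0,"z":0,"rx":0,"ry":0,"rz":0,"gripper":1}

```text
time_s: 13.32
position: [0.5821, 0.3709, 0.0972]
eef_rot: [0.78, 0.625, -0.001, -0.0]
wrist_force: [-1.6, -0.7, 0.1]
finger_gap: 1.002
gripper_force: 0.0
```

```bash
python3 -c "
from h import *
from workcell import grab_frame
f=grab_frame('scene');crop(f['image'],170,110,320,250,4,'pics/s5.png')
delta(.5827,.3714,.006,-12.7)"
```

```text
t 13.4 pos [0.5817 0.3711 0.0982] closing -12.5 units xyz [ 0.03  0.01 -3.07] rz units -0.03 gap 1.001 F [ 0.   0.7 -0.3]
```

View pics/s5.png

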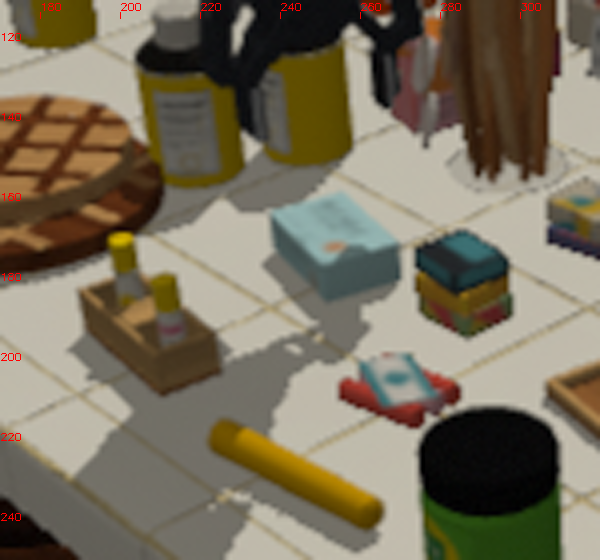

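Both tubes stand upright in the stand, with caps at about (199,169) and (210,182). The fingers are open above the soap. I'll descend, grip and lift.

jog_arm:
  series:
    - {"x":0.03,"y":0,"z":-0.5,"rx":0,"ry":0,"rz":0,"gripper":1}
    - {"x":0,"y":0,"z":-0.8,"rx":0,"ry":0,"rz":0,"gripper":1}
    - {"x":0,"y":0,"z":-0.8,"rx":0,"ry":0,"rz":0,"gripper":1}
    - {"x":0,"y":0,"z":-0.6,"rx":0,"ry":0,"rz":0,"gripper":1}
    - {"x":0,"y":0,"z":-0.35,"rx":0,"ry":0,"rz":0,"gripper":1}
    - {"x":0,"y":0,"z":0,"rx":0,"ry":0,"rz":0,"gripper":1}
    - {"x":0,"y":0,"z":0,"rx":0,"ry":0,"rz":0,"gripper":-0.2}
    - {"x":0,"y":0,"z":0,"rx":0,"ry":0,"rz":0,"gripper":-0.2}
  force: 40

```text
time_s: 14.03
position: [0.5836, 0.372, 0.0084]
eef_rot: [0.78, 0.626, 0.001, 0.0]
wrist_force: [0.3, 0.5, 0.7]
finger_gap: 0.751
gripper_force: 0.0
```

jog_arm:
  series:
    - {"x":0,"y":0,"z":0,"rx":0,"ry":0,"rz":0,"gripper":-0.2}
    - {"x":0,"y":0,"z":0,"rx":0,"ry":0,"rz":0,"gripper":-0.2}
    - {"x":0,"y":0,"z":0.4,"rx":0,"ry":0,"rz":0,"gripper":-0.2}
    - {"x":0,"y":0,"z":0.8,"rx":0,"ry":0,"rz":0,"gripper":-0.2}
    - {"x":0,"y":0,"z":1,"rx":0,"ry":0,"rz":0,"gripper":-0.2}
    - {"x":0,"y":0,"z":1,"rx":0,"ry":0,"rz":0,"gripper":-0.2}
    - {"x":0,"y":0,"z":1,"rx":0,"ry":0,"rz":0,"gripper":-0.2}
    - {"x":0,"y":0,"z":0.5,"rx":0,"ry":0,"rz":0,"gripper":-0.2}

```text
time_s: 14.7
position: [0.5844, 0.3723, 0.1534]
eef_rot: [0.78, 0.626, 0.003, 0.0]
wrist_force: [1.7, 1.1, 0.1]
finger_gap: 0.67
gripper_force: 43.4
```

```bash
python3 -c "
from h import *
delta(.4383,-.1685,.14,0.5)"
```

```text
t 14.7 pos [0.5844 0.3723 0.1534] closing -12.5 units xyz [ -4.87 -18.03  -0.45] rz units 2.6 gap 0.67 F [1.7 1.1 0.1]
```

jog_arm:
  series:
    - {"x":-0.15,"y":-0.4,"z":0,"rx":0,"ry":0,"rz":0.2,"gripper":-0.2}
    - {"x":-0.25,"y":-0.8,"z":0,"rx":0,"ry":0,"rz":0.2,"gripper":-0.2}
    - {"x":-0.3,"y":-1,"z":0,"rx":0,"ry":0,"rz":0.2,"gripper":-0.2}
    - {"x":-0.3,"y":-1,"z":0,"rx":0,"ry":0,"rz":0.2,"gripper":-0.2}
    - {"x":-0.3,"y":-1,"z":0,"rx":0,"ry":0,"rz":0.2,"gripper":-0.2}
    - {"x":-0.3,"y":-1,"z":0,"rx":0,"ry":0,"rz":0.2,"gripper":-0.2}
    - {"x":-0.3,"y":-1,"z":0,"rx":0,"ry":0,"rz":0.2,"gripper":-0.2}
    - {"x":-0.3,"y":-1,"z":0,"rx":0,"ry":0,"rz":0.2,"gripper":-0.2}

```text
time_s: 15.37
position: [0.5167, 0.1542, 0.1492]
eef_rot: [0.734, 0.679, 0.001, 0.0]
wrist_force: [0.5, -0.5, -0.9]
finger_gap: 0.669
gripper_force: 43.4
```

jog_arm:
  series:
    - {"x":-0.3,"y":-1,"z":0,"rx":0,"ry":0,"rz":0.2,"gripper":-0.2}
    - {"x":-0.3,"y":-1,"z":0,"rx":0,"ry":0,"rz":0.2,"gripper":-0.2}
    - {"x":-0.3,"y":-1,"z":0,"rx":0,"ry":0,"rz":0.2,"gripper":-0.2}
    - {"x":-0.2,"y":-1,"z":0,"rx":0,"ry":0,"rz":0.2,"gripper":-0.2}
    - {"x":-0.2,"y":-1,"z":0,"rx":0,"ry":0,"rz":0.2,"gripper":-0.2}
    - {"x":-0.2,"y":-1,"z":0,"rx":0,"ry":0,"rz":0,"gripper":-0.2}
    - {"x":-0.2,"y":-1,"z":0,"rx":0,"ry":0,"rz":0,"gripper":-0.2}
    - {"x":-0.2,"y":-1,"z":0,"rx":0,"ry":0,"rz":0,"gripper":-0.2}

```text
time_s: 16.03
position: [0.4599, -0.086, 0.1491]
eef_rot: [0.704, 0.71, 0.001, 0.001]
wrist_force: [1.1, -0.2, -1.0]
finger_gap: 0.668
gripper_force: 43.4
```

jog_arm:
  series:
    - {"x":-0.2,"y":-1,"z":0,"rx":0,"ry":0,"rz":0,"gripper":-0.2}
    - {"x":-0.2,"y":-1,"z":0,"rx":0,"ry":0,"rz":0,"gripper":-0.2}
    - {"x":-0.2,"y":-0.6,"z":-0.4,"rx":0,"ry":0,"rz":0,"gripper":-0.2}
    - {"x":-0.1,"y":-0.2,"z":-0.8,"rx":0,"ry":0,"rz":0,"gripper":-0.2}
    - {"x":0,"y":0,"z":-0.8,"rx":0,"ry":0,"rz":0,"gripper":-0.2}
    - {"x":0,"y":0,"z":-0.4,"rx":0,"ry":0,"rz":0,"gripper":-0.2}
    - {"x":0,"y":0,"z":0,"rx":0,"ry":0,"rz":0,"gripper":-0.2}
    - {"x":0,"y":0,"z":0,"rx":0,"ry":0,"rz":0,"gripper":-0.2}

```text
time_s: 16.7
position: [0.4391, -0.1686, 0.0763]
eef_rot: [0.704, 0.71, 0.0, 0.0]
wrist_force: [0.6, 0.4, -0.1]
finger_gap: 0.671
gripper_force: 43.3
```

```bash
python3 -c "
from h import *
delta(.4383,-.1685,.0125,0.5)"
```

```text
t 16.7 pos [ 0.4391 -0.1686  0.0763] closing 0.5 units xyz [-0.03  0.   -2.13] rz units 0.01 gap 0.671 F [ 0.6  0.4 -0.1]
```

jog_arm:
  series:
    - {"x":-0.03,"y":0,"z":-0.5,"rx":0,"ry":0,"rz":0,"gripper":-0.2}
    - {"x":0,"y":0,"z":-0.7,"rx":0,"ry":0,"rz":0,"gripper":-0.2}
    - {"x":0,"y":0,"z":-0.5,"rx":0,"ry":0,"rz":0,"gripper":-0.2}
    - {"x":0,"y":0,"z":-0.3,"rx":0,"ry":0,"rz":0,"gripper":-0.2}
    - {"x":0,"y":0,"z":-0.13,"rx":0,"ry":0,"rz":0,"gripper":-0.2}
    - {"x":0,"y":0,"z":0,"rx":0,"ry":0,"rz":0,"gripper":-0.2}
    - {"x":0,"y":0,"z":0,"rx":0,"ry":0,"rz":0,"gripper":-0.2}
    - {"x":0,"y":0,"z":0,"rx":0,"ry":0,"rz":0,"gripper":0.9}

```text
time_s: 17.37
position: [0.4388, -0.1688, 0.0127]
eef_rot: [0.704, 0.71, 0.0, 0.001]
wrist_force: [-0.2, 1.1, 0.1]
finger_gap: 0.792
gripper_force: 0.0
```

jog_arm:
  series:
    - {"x":0,"y":0,"z":0,"rx":0,"ry":0,"rz":0,"gripper":0.9}
    - {"x":0,"y":0,"z":0,"rx":0,"ry":0,"rz":0,"gripper":0.9}
    - {"x":0,"y":0,"z":0.5,"rx":0,"ry":0,"rz":0,"gripper":0.9}
    - {"x":0,"y":0,"z":1,"rx":0,"ry":0,"rz":0,"gripper":0.9}
    - {"x":0,"y":0,"z":1,"rx":0,"ry":0,"rz":0,"gripper":0.9}
    - {"x":0,"y":0,"z":1,"rx":0,"ry":0,"rz":0,"gripper":0.3}
    - {"x":0,"y":-1,"z":0,"rx":0,"ry":0,"rz":-1,"gripper":0.3}
    - {"x":0,"y":-1,"z":0,"rx":0,"ry":0,"rz":-1,"gripper":0.3}

```text
time_s: 18.03
position: [0.4392, -0.229, 0.1191]
eef_rot: [0.764, 0.646, 0.001, 0.002]
wrist_force: [-0.0, 0.8, 0.2]
finger_gap: 0.65
gripper_force: 0.0
```

```bash
python3 -c "
from h import *
delta(.4561,-.374,.08,-10.4)"
```

```text
t 18.0 pos [ 0.4392 -0.229   0.1191] closing -9.6 units xyz [ 0.56 -4.83 -1.3 ] rz units -0.17 gap 0.65 F [-0.   0.8  0.2]
```

jog_arm:
  series:
    - {"x":0.1,"y":-1,"z":0,"rx":0,"ry":0,"rz":-0.1,"gripper":0.3}
    - {"x":0.1,"y":-1,"z":0,"rx":0,"ry":0,"rz":0,"gripper":0.3}
    - {"x":0.1,"y":-1,"z":-0.2,"rx":0,"ry":0,"rz":0,"gripper":0.3}
    - {"x":0.1,"y":-1,"z":-0.5,"rx":0,"ry":0,"rz":0,"gripper":0.3}
    - {"x":0.1,"y":-0.6,"z":-0.6,"rx":0,"ry":0,"rz":0,"gripper":0.3}
    - {"x":0.06,"y":-0.23,"z":0,"rx":0,"ry":0,"rz":0,"gripper":0.3}
    - {"x":0,"y":0,"z":0,"rx":0,"ry":0,"rz":0,"gripper":0.3}
    - {"x":0,"y":0,"z":0,"rx":0,"ry":0,"rz":0,"gripper":0.3}

```text
time_s: 18.7
position: [0.4546, -0.3729, 0.078]
eef_rot: [0.766, 0.642, 0.0, -0.0]
wrist_force: [0.5, 0.2, -0.6]
finger_gap: 0.646
gripper_force: 0.0
```

```bash
python3 -c "
from h import *
from workcell import grab_frame
f=grab_frame('scene');crop(f['image'],320,230,510,380,4,'pics/s6.png')
delta(.4561,-.374,.010,-10.4)"
```

```text
t 18.8 pos [ 0.4548 -0.3725  0.0784] closing -10.0 units xyz [ 0.04 -0.05 -2.28] rz units -0.08 gap 0.654 F [ 0.2  0.6 -0.6]
```

View pics/s6.png

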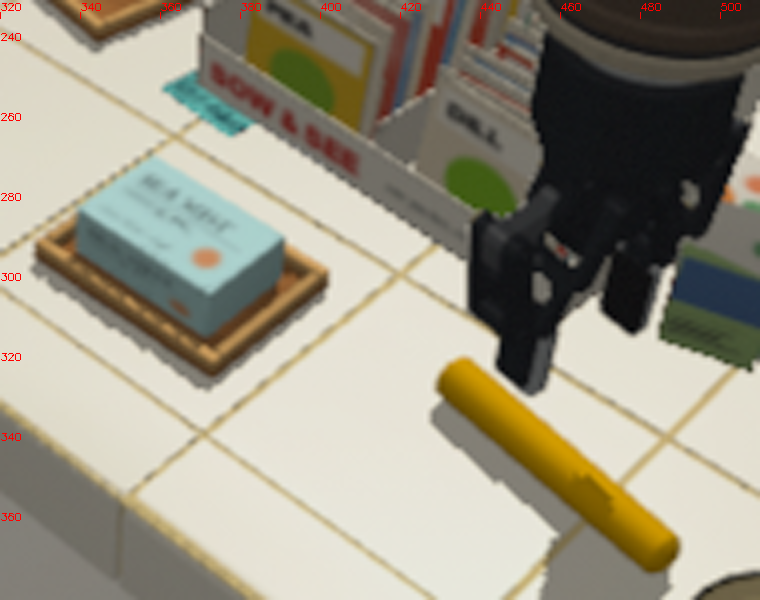

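The soap lies flat in its bay, centred at about (365,282), and the fingers straddle the right-hand candle. I'll grip it.

jog_arm:
  series:
    - {"x":0.04,"y":-0.05,"z":-0.5,"rx":0,"ry":0,"rz":-0.08,"gripper":0.3}
    - {"x":0,"y":0,"z":-0.7,"rx":0,"ry":0,"rz":0,"gripper":0.3}
    - {"x":0,"y":0,"z":-0.6,"rx":0,"ry":0,"rz":0,"gripper":0.3}
    - {"x":0,"y":0,"z":-0.4,"rx":0,"ry":0,"rz":0,"gripper":0.3}
    - {"x":0,"y":0,"z":-0.08,"rx":0,"ry":0,"rz":0,"gripper":0.3}
    - {"x":0,"y":0,"z":0,"rx":0,"ry":0,"rz":0,"gripper":0.3}
    - {"x":0,"y":0,"z":0,"rx":0,"ry":0,"rz":0,"gripper":-0.9}
    - {"x":0,"y":0,"z":0,"rx":0,"ry":0,"rz":0,"gripper":-0.9}

```text
time_s: 19.42
position: [0.4567, -0.3753, 0.0104]
eef_rot: [0.768, 0.64, 0.0, 0.001]
wrist_force: [0.4, 0.0, 1.4]
finger_gap: 0.382
gripper_force: 0.0
```

jog_arm:
  series:
    - {"x":0,"y":0,"z":0,"rx":0,"ry":0,"rz":0,"gripper":-0.9}
    - {"x":0,"y":0,"z":0,"rx":0,"ry":0,"rz":0,"gripper":-0.9}
    - {"x":0,"y":0,"z":0,"rx":0,"ry":0,"rz":0,"gripper":-0.9}
    - {"x":0,"y":0,"z":0,"rx":0,"ry":0,"rz":0,"gripper":-0.9}
    - {"x":0,"y":0,"z":0.4,"rx":0,"ry":0,"rz":0,"gripper":-0.9}
    - {"x":0,"y":0,"z":0.8,"rx":0,"ry":0,"rz":0,"gripper":-0.9}
    - {"x":0,"y":0,"z":1,"rx":0,"ry":0,"rz":0,"gripper":-0.9}
    - {"x":0,"y":0,"z":1,"rx":0,"ry":0,"rz":0,"gripper":-0.9}

```text
time_s: 20.08
position: [0.4557, -0.3747, 0.1072]
eef_rot: [0.768, 0.64, -0.0, -0.0]
wrist_force: [-0.0, -0.2, -0.3]
finger_gap: 0.255
gripper_force: 39.7
```

```bash
python3 -c "
from h import *
delta(.6485,.0546,.14,-10.2)"
```

```text
t 20.1 pos [ 0.4557 -0.3747  0.1072] closing -10.4 units xyz [ 6.43 14.31  1.09] rz units 0.05 gap 0.255 F [-0.  -0.2 -0.3]
```

jog_arm:
  series:
    - {"x":0,"y":0.5,"z":0.8,"rx":0,"ry":0,"rz":0,"gripper":-0.9}
    - {"x":0,"y":0.8,"z":0.8,"rx":0,"ry":0,"rz":0,"gripper":-0.9}
    - {"x":0,"y":1,"z":0,"rx":0,"ry":0,"rz":0,"gripper":-0.9}
    - {"x":0,"y":1,"z":0,"rx":0,"ry":0,"rz":0,"gripper":-0.9}
    - {"x":0,"y":1,"z":0,"rx":0,"ry":0,"rz":0,"gripper":-0.9}
    - {"x":0,"y":1,"z":0,"rx":0,"ry":0,"rz":0,"gripper":-0.9}
    - {"x":0,"y":1,"z":0,"rx":0,"ry":0,"rz":0,"gripper":-0.9}
    - {"x":0,"y":1,"z":0,"rx":0,"ry":0,"rz":0,"gripper":-0.9}

```text
time_s: 20.75
position: [0.4559, -0.1547, 0.1545]
eef_rot: [0.769, 0.64, 0.0, 0.001]
wrist_force: [0.8, 0.5, -0.7]
finger_gap: 0.253
gripper_force: 39.8
```

jog_arm:
  series:
    - {"x":0,"y":1,"z":0,"rx":0,"ry":0,"rz":0,"gripper":-0.9}
    - {"x":0,"y":1,"z":0,"rx":0,"ry":0,"rz":0,"gripper":-0.9}
    - {"x":0,"y":1,"z":0,"rx":0,"ry":0,"rz":0,"gripper":-0.9}
    - {"x":0.4,"y":1,"z":0,"rx":0,"ry":0,"rz":0,"gripper":-0.9}
    - {"x":0.6,"y":1,"z":0,"rx":0,"ry":0,"rz":0,"gripper":-0.9}
    - {"x":0.8,"y":1,"z":0,"rx":0,"ry":0,"rz":0,"gripper":-0.9}
    - {"x":1,"y":0.6,"z":0,"rx":0,"ry":0,"rz":0,"gripper":-0.9}
    - {"x":1,"y":0.3,"z":0,"rx":0,"ry":0,"rz":0,"gripper":-0.9}

```text
time_s: 21.42
position: [0.5709, 0.0538, 0.1548]
eef_rot: [0.768, 0.641, 0.001, 0.0]
wrist_force: [1.2, 0.7, -0.9]
finger_gap: 0.258
gripper_force: 39.7
```

jog_arm:
  series:
    - {"x":1,"y":0,"z":0,"rx":0,"ry":0,"rz":0,"gripper":-0.9}
    - {"x":0.9,"y":0,"z":-0.3,"rx":0,"ry":0,"rz":0,"gripper":-0.9}
    - {"x":0.5,"y":0,"z":-0.8,"rx":0,"ry":0,"rz":0,"gripper":-0.9}
    - {"x":0.2,"y":0.1,"z":-0.8,"rx":0,"ry":0,"rz":0,"gripper":-0.9}
    - {"x":0,"y":0,"z":-0.8,"rx":0,"ry":0,"rz":0,"gripper":-0.9}
    - {"x":0,"y":0,"z":-0.3,"rx":0,"ry":0,"rz":0,"gripper":-0.9}
    - {"x":0,"y":0,"z":0,"rx":0,"ry":0,"rz":0,"gripper":-0.9}
    - {"x":0,"y":0,"z":0,"rx":0,"ry":0,"rz":0,"gripper":-0.9}

```text
time_s: 22.08
position: [0.648, 0.054, 0.0642]
eef_rot: [0.768, 0.64, -0.0, -0.0]
wrist_force: [0.1, 0.2, -0.0]
finger_gap: 0.254
gripper_force: 39.7
```

```bash
python3 -c "
from h import *
delta(.6485,.0546,.015,-10.2)"
```

```text
t 22.1 pos [0.648  0.054  0.0642] closing -10.4 units xyz [ 0.02  0.02 -1.64] rz units 0.04 gap 0.254 F [ 0.1  0.2 -0. ]
```

jog_arm:
  series:
    - {"x":0.02,"y":0.02,"z":-0.5,"rx":0,"ry":0,"rz":0,"gripper":-0.9}
    - {"x":0,"y":0,"z":-0.6,"rx":0,"ry":0,"rz":0,"gripper":-0.9}
    - {"x":0,"y":0,"z":-0.35,"rx":0,"ry":0,"rz":0,"gripper":-0.9}
    - {"x":0,"y":0,"z":-0.19,"rx":0,"ry":0,"rz":0,"gripper":-0.9}
    - {"x":0,"y":0,"z":0,"rx":0,"ry":0,"rz":0,"gripper":-0.9}
    - {"x":0,"y":0,"z":0,"rx":0,"ry":0,"rz":0,"gripper":-0.9}
    - {"x":0,"y":0,"z":0,"rx":0,"ry":0,"rz":0,"gripper":0.1}
    - {"x":0,"y":0,"z":0,"rx":0,"ry":0,"rz":0,"gripper":0.1}

```text
time_s: 22.75
position: [0.6492, 0.0546, 0.0149]
eef_rot: [0.768, 0.64, 0.0, 0.0]
wrist_force: [0.2, 1.0, 0.5]
finger_gap: 0.523
gripper_force: 0.0
```

jog_arm:
  series:
    - {"x":0,"y":0,"z":0,"rx":0,"ry":0,"rz":0,"gripper":0.1}
    - {"x":0,"y":0,"z":0.5,"rx":0,"ry":0,"rz":0,"gripper":0.1}
    - {"x":0,"y":0,"z":1,"rx":0,"ry":0,"rz":0,"gripper":0.1}
    - {"x":0,"y":0,"z":1,"rx":0,"ry":0,"rz":0,"gripper":0.1}
    - {"x":0,"y":0,"z":1,"rx":0,"ry":0,"rz":0,"gripper":0.3}
    - {"x":-0.7,"y":0.5,"z":0.5,"rx":0,"ry":0,"rz":0.6,"gripper":0.3}
    - {"x":-1,"y":0.5,"z":0,"rx":0,"ry":0,"rz":0.6,"gripper":0.3}
    - {"x":-1,"y":0.5,"z":0,"rx":0,"ry":0,"rz":0.6,"gripper":0.3}

```text
time_s: 23.42
position: [0.5678, 0.0999, 0.1356]
eef_rot: [0.715, 0.699, 0.001, 0.001]
wrist_force: [-0.2, -0.0, 0.1]
finger_gap: 0.646
gripper_force: 0.0
```

```bash
python3 -c "
from h import *
delta(.4013,.1787,.08,6.1)"
```

```text
t 23.4 pos [0.5678 0.0999 0.1356] closing -1.3 units xyz [-5.55  2.63 -1.85] rz units 1.49 gap 0.646 F [-0.2 -0.   0.1]
```

jog_arm:
  series:
    - {"x":-0.8,"y":0.5,"z":0,"rx":0,"ry":0,"rz":0.5,"gripper":0.3}
    - {"x":-0.9,"y":0.6,"z":0,"rx":0,"ry":0,"rz":0.5,"gripper":0.3}
    - {"x":-0.9,"y":0.6,"z":0,"rx":0,"ry":0,"rz":0.4,"gripper":0.3}
    - {"x":-0.9,"y":0.5,"z":-0.4,"rx":0,"ry":0,"rz":0,"gripper":0.3}
    - {"x":-0.9,"y":0.3,"z":-0.6,"rx":0,"ry":0,"rz":0,"gripper":0.3}
    - {"x":-0.8,"y":0.1,"z":-0.6,"rx":0,"ry":0,"rz":0,"gripper":0.3}
    - {"x":-0.4,"y":0,"z":-0.2,"rx":0,"ry":0,"rz":0,"gripper":0.3}
    - {"x":0,"y":0,"z":0,"rx":0,"ry":0,"rz":0,"gripper":0.3}

```text
time_s: 24.08
position: [0.3957, 0.1772, 0.079]
eef_rot: [0.671, 0.741, -0.002, -0.001]
wrist_force: [-0.3, 0.3, 0.0]
finger_gap: 0.651
gripper_force: 0.0
```

```bash
python3 -c "
from h import *
from workcell import grab_frame
f=grab_frame('scene');crop(f['image'],190,150,390,300,4,'pics/s7.png')
delta(.4013,.1787,.010,6.1)"
```

```text
t 24.1 pos [0.3983 0.1776 0.0799] closing 5.6 units xyz [ 0.1   0.04 -2.33] rz units 0.09 gap 0.649 F [0.6 0.9 1. ]
```

View pics/s7.png

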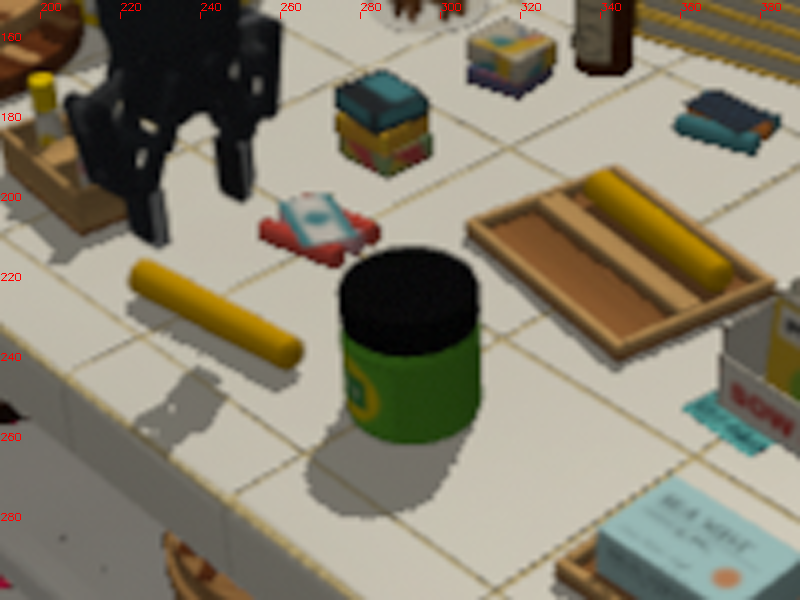

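The first candle lies in the far trough at about (355,207), the jar hasn't moved, and the fingers are above the last candle. I'll grip it.

jog_arm:
  series:
    - {"x":0.1,"y":0.04,"z":-0.5,"rx":0,"ry":0,"rz":0.09,"gripper":0.3}
    - {"x":0,"y":0,"z":-0.7,"rx":0,"ry":0,"rz":0,"gripper":0.3}
    - {"x":0,"y":0,"z":-0.6,"rx":0,"ry":0,"rz":0,"gripper":0.3}
    - {"x":0,"y":0,"z":-0.4,"rx":0,"ry":0,"rz":0,"gripper":0.3}
    - {"x":0,"y":0,"z":-0.13,"rx":0,"ry":0,"rz":0,"gripper":0.3}
    - {"x":0,"y":0,"z":0,"rx":0,"ry":0,"rz":0,"gripper":0.3}
    - {"x":0,"y":0,"z":0,"rx":0,"ry":0,"rz":0,"gripper":-0.9}
    - {"x":0,"y":0,"z":0,"rx":0,"ry":0,"rz":0,"gripper":-0.9}

```text
time_s: 24.8
position: [0.4037, 0.179, 0.011]
eef_rot: [0.669, 0.743, 0.001, 0.0]
wrist_force: [-0.0, 0.5, 0.2]
finger_gap: 0.377
gripper_force: 0.0
```

jog_arm:
  series:
    - {"x":0,"y":0,"z":0,"rx":0,"ry":0,"rz":0,"gripper":-0.9}
    - {"x":0,"y":0,"z":0,"rx":0,"ry":0,"rz":0,"gripper":-0.9}
    - {"x":0,"y":0,"z":0,"rx":0,"ry":0,"rz":0,"gripper":-0.9}
    - {"x":0,"y":0,"z":0,"rx":0,"ry":0,"rz":0,"gripper":-0.9}
    - {"x":0,"y":0,"z":0.4,"rx":0,"ry":0,"rz":0,"gripper":-0.9}
    - {"x":0,"y":0,"z":0.8,"rx":0,"ry":0,"rz":0,"gripper":-0.9}
    - {"x":0,"y":0,"z":1,"rx":0,"ry":0,"rz":0,"gripper":-0.9}
    - {"x":0,"y":0,"z":1,"rx":0,"ry":0,"rz":0,"gripper":-0.9}

```text
time_s: 25.47
position: [0.4022, 0.1787, 0.1077]
eef_rot: [0.669, 0.743, -0.0, -0.0]
wrist_force: [1.7, 0.4, -0.4]
finger_gap: 0.255
gripper_force: 40.1
```

```bash
python3 -c "
from h import *
delta(.5875,.0656,.14,-10.2)"
```

```text
t 25.5 pos [0.4022 0.1787 0.1077] closing 6.0 units xyz [ 6.18 -3.77  1.08] rz units -3.25 gap 0.255 F [ 1.7  0.4 -0.4]
```

jog_arm:
  series:
    - {"x":0.3,"y":0,"z":0.8,"rx":0,"ry":0,"rz":0,"gripper":-0.9}
    - {"x":0.7,"y":-0.3,"z":0.7,"rx":0,"ry":0,"rz":-0.5,"gripper":-0.9}
    - {"x":1,"y":-0.5,"z":0,"rx":0,"ry":0,"rz":-0.5,"gripper":-0.9}
    - {"x":1,"y":-0.7,"z":0,"rx":0,"ry":0,"rz":-0.6,"gripper":-0.9}
    - {"x":1,"y":-0.7,"z":0,"rx":0,"ry":0,"rz":-0.6,"gripper":-0.9}
    - {"x":1,"y":-0.7,"z":0,"rx":0,"ry":0,"rz":-0.6,"gripper":-0.9}
    - {"x":0.8,"y":-0.6,"z":0,"rx":0,"ry":0,"rz":-0.45,"gripper":-0.9}
    - {"x":0.4,"y":-0.3,"z":0,"rx":0,"ry":0,"rz":0,"gripper":-0.9}

```text
time_s: 26.13
position: [0.5918, 0.0626, 0.1521]
eef_rot: [0.769, 0.64, 0.001, 0.001]
wrist_force: [-1.2, 0.0, -0.8]
finger_gap: 0.253
gripper_force: 40.2
```

jog_arm:
  series:
    - {"x":0,"y":0,"z":-0.4,"rx":0,"ry":0,"rz":0,"gripper":-0.9}
    - {"x":0,"y":0,"z":-0.8,"rx":0,"ry":0,"rz":0,"gripper":-0.9}
    - {"x":0,"y":0,"z":-0.8,"rx":0,"ry":0,"rz":0,"gripper":-0.9}
    - {"x":0,"y":0,"z":-0.6,"rx":0,"ry":0,"rz":0,"gripper":-0.9}
    - {"x":0,"y":0,"z":-0.4,"rx":0,"ry":0,"rz":0,"gripper":-0.9}
    - {"x":0,"y":0,"z":0,"rx":0,"ry":0,"rz":0,"gripper":-0.9}
    - {"x":0,"y":0,"z":0,"rx":0,"ry":0,"rz":0,"gripper":-0.9}
    - {"x":0,"y":0,"z":0,"rx":0,"ry":0,"rz":0,"gripper":-0.9}

```text
time_s: 26.8
position: [0.5892, 0.0651, 0.0622]
eef_rot: [0.767, 0.641, 0.0, 0.0]
wrist_force: [0.4, 0.0, -0.5]
finger_gap: 0.257
gripper_force: 40.1
```

```bash
python3 -c "
from h import *
delta(.5875,.0656,.015,-10.2)"
```

```text
t 26.8 pos [0.5892 0.0651 0.0622] closing -10.2 units xyz [-0.06  0.02 -1.57] rz units 0.0 gap 0.257 F [ 0.4  0.  -0.5]
```

jog_arm:
  series:
    - {"x":-0.06,"y":0.02,"z":-0.4,"rx":0,"ry":0,"rz":0,"gripper":-0.9}
    - {"x":0,"y":0,"z":-0.6,"rx":0,"ry":0,"rz":0,"gripper":-0.9}
    - {"x":0,"y":0,"z":-0.35,"rx":0,"ry":0,"rz":0,"gripper":-0.9}
    - {"x":0,"y":0,"z":-0.2,"rx":0,"ry":0,"rz":0,"gripper":-0.9}
    - {"x":0,"y":0,"z":0,"rx":0,"ry":0,"rz":0,"gripper":-0.9}
    - {"x":0,"y":0,"z":0,"rx":0,"ry":0,"rz":0,"gripper":-0.9}
    - {"x":0,"y":0,"z":0,"rx":0,"ry":0,"rz":0,"gripper":0}
    - {"x":0,"y":0,"z":0,"rx":0,"ry":0,"rz":0,"gripper":0}

```text
time_s: 27.47
position: [0.5873, 0.0655, 0.0152]
eef_rot: [0.767, 0.641, 0.0, 0.0]
wrist_force: [-0.1, 0.8, -0.3]
finger_gap: 0.499
gripper_force: 0.0
```

jog_arm:
  series:
    - {"x":0,"y":0,"z":0,"rx":0,"ry":0,"rz":0,"gripper":0}
    - {"x":0,"y":0,"z":0.5,"rx":0,"ry":0,"rz":0,"gripper":0}
    - {"x":0,"y":0,"z":1,"rx":0,"ry":0,"rz":0,"gripper":0}
    - {"x":0,"y":0,"z":1,"rx":0,"ry":0,"rz":0,"gripper":0}
    - {"x":0,"y":0,"z":1,"rx":0,"ry":0,"rz":0,"gripper":0}
    - {"x":0,"y":0,"z":1,"rx":0,"ry":0,"rz":0,"gripper":0}
    - {"x":-0.5,"y":-0.8,"z":0,"rx":0,"ry":0,"rz":0,"gripper":0}
    - {"x":-0.5,"y":-1,"z":0,"rx":0,"ry":0,"rz":0,"gripper":0}

```text
time_s: 28.13
position: [0.5584, 0.0122, 0.152]
eef_rot: [0.766, 0.642, 0.002, 0.002]
wrist_force: [-0.1, -0.5, -1.2]
finger_gap: 0.497
gripper_force: 0.0
```

jog_arm:
  series:
    - {"x":-0.5,"y":-1,"z":0,"rx":0,"ry":0,"rz":0,"gripper":0}
    - {"x":-0.5,"y":-1,"z":0,"rx":0,"ry":0,"rz":0,"gripper":0}
    - {"x":-0.5,"y":-1,"z":0,"rx":0,"ry":0,"rz":0,"gripper":0}
    - {"x":0,"y":-1,"z":0,"rx":0,"ry":0,"rz":0,"gripper":0}
    - {"x":0,"y":-1,"z":0,"rx":0,"ry":0,"rz":0,"gripper":0}
    - {"x":0,"y":-1,"z":0,"rx":0,"ry":0,"rz":0,"gripper":0}
    - {"x":0,"y":-1,"z":0,"rx":0,"ry":0,"rz":0,"gripper":0}
    - {"x":0,"y":-1,"z":0,"rx":0,"ry":0,"rz":0,"gripper":0}

```text
time_s: 28.8
position: [0.5116, -0.2301, 0.15]
eef_rot: [0.767, 0.641, 0.0, 0.0]
wrist_force: [0.2, 0.4, 0.2]
finger_gap: 0.497
gripper_force: 0.0
```

jog_arm:
  series:
    - {"x":0,"y":-1,"z":0,"rx":0,"ry":0,"rz":0,"gripper":0}
    - {"x":0,"y":-1,"z":0,"rx":0,"ry":0,"rz":0,"gripper":0}
    - {"x":0,"y":-1,"z":0,"rx":0,"ry":0,"rz":0,"gripper":0}
    - {"x":0,"y":-0.5,"z":0,"rx":0,"ry":0,"rz":0,"gripper":0}
    - {"x":0,"y":0,"z":0,"rx":0,"ry":0,"rz":0,"gripper":0}
    - {"x":0,"y":0,"z":0,"rx":0,"ry":0,"rz":0,"gripper":0}
    - {"x":0,"y":0,"z":0,"rx":0,"ry":0,"rz":0,"gripper":0}
    - {"x":0,"y":0,"z":0,"rx":0,"ry":0,"rz":0,"gripper":0}

```text
time_s: 29.47
position: [0.5118, -0.3323, 0.1497]
eef_rot: [0.767, 0.642, 0.0, -0.0]
wrist_force: [0.2, -0.1, -0.2]
finger_gap: 0.501
gripper_force: 0.0
```

```bash
python3 -c "
from h import *
from workcell import grab_frame
f=grab_frame('top');crop(f['image'],95,140,435,310,2,'pics/t8.png');pickle.dump(f,open('top8.pkl','wb'))
delta(0,0,0,0)"
```

```text
t 29.5 pos [ 0.5119 -0.3323  0.1498] closing -10.2 units xyz [-17.06  11.08  -4.99] rz units 2.03 gap 0.502 F [-0.8  0.5  0.2]
```

View pics/t8.png

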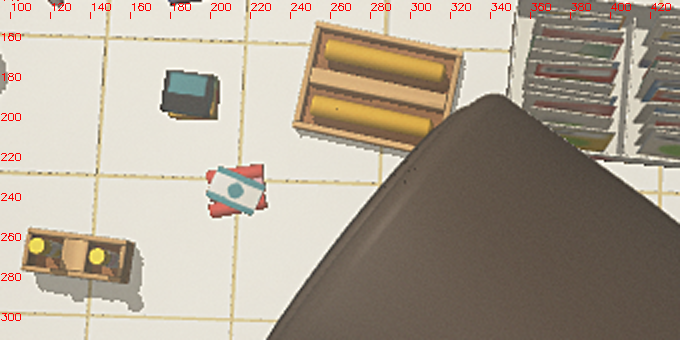

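Both candles lie in their troughs, at about (288,170) and (281,197). The caps stand in the sockets at about (114,262) and (144,268), and the soap was already seen in its bay. I'm handing in the job.

```bash
python3 -c "
from workcell import order
print(order.finish_job())"
```

```text
the job is handed in; nothing more can be done
None
```

I handed the job in at about 30 s: both candles are in their troughs, the soap is flat in its tray, both tubes stand in their sockets, and I saw no sign that the jar moved; no verdict came back.

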